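# Pack and close the sharpening kit

## Robot

A 6-joint arm with a two-finger parallel gripper is mounted at the origin on the work surface. World frame = base frame: x ahead of the robot, y to its left, z up, the work surface at z = 0. Lengths are in m, angles in rad, forces in N, time in s.
With the tool pointing down it reaches from about 0.275 to 0.775 m from the base axis. Payload 14.6 kg.
Tool frame: the origin (TCP) lies between the finger pads; the fingertips stand 22 mm ahead of it and the grasp point (between the pads) lies 3 mm ahead of it; z points along the fingers, y is the line along which they close (so a half turn about z gives the same grasp; the last joint's range is limited). The gripper opens to 85 mm and grips with 20 to 120 N. Pads are 22 mm wide; open, the fingers measure 114 mm over their backs; the gripper's body (76 mm by 85 mm) begins 54 mm behind the grasp point. The pads swing forward as they close: fully open they stand 13 mm farther back than shut.
Start: joints at [-1.34, 0.263, -0.048, 1.259, 0, 1.415], TCP at [0.198, -0.486, 0.253] pointing down, gripper open.
Joint ranges: [-2.65, 2.65], [-0.89, 1.7], [-1.18, 1.37], [-2.13, 2.11], [-1.35, 1.29], [-3.14, 3.14]. Speed limits (rad/s): [1.89, 1.89, 2.57, 2.79, 3.14, 3.14].

## Interface

Orientations are given as a unit quaternion [x, y, z, w].
In Python, from bench import monitor, get_image, camera_params, close_job, models gives the robot as it stands. The module is installed in compiled form; this text tells all that it offers.
- The arm moves only by the shell command python3 -m handwheel 'ROWS'. ROWS is JSON, a list of rows, each an object with "dp": the shift along the tool's x, y, z in units of 0.3 m (1.0 is 0.3 m), a list of three; "dr": the turn, a rotation vector about the tool's x, y, z in units of 120 degrees (1.0 is 120 degrees), a list of three; "grip": the opening, from 0 (shut) to 1 (fully open). A call has 1 to 20 rows; each row is the pose to reach, as a shift and turn from the pose commanded when the call began, along the tool's axes at that moment; what a row does not reach only later rows make up. A row lasts 1/12 s, in which the tool goes at most 41.7 mm and 7.16 degrees, less where a joint would pass 70% of its speed; a pose out of reach is approached as far as the arm can. A call with a number of a shift or a turn outside -1 to 1 is refused whole. A call with a gripper value outside its range is refused whole. The fingers move at their own pace and stop on an object; the grip force is fixed at half the most. Time passes only in rows, so rows that repeat a pose let the fingers close. It gives the time, the measured TCP pose, the force, the opening and the grip force at its end, in the units of the state.
- monitor.read_state(): the state, without advancing time (a new reading comes with each control period).
- get_image(name): name is "side" or "top"; returns the picture (400x640x3 uint8, red, green, blue); there is no depth.
- camera_params(name): a dict with "intrinsics" (3x3 intrinsics, pixels), "R" (3x3) and "t" (3): a world point X has camera coordinates R X + t. Camera axes: x right, y down, z forward; pixel columns grow to the right and rows downward; lengths in m; the calibration is good to about 2 mm. A picture is of the moment at which its call begins. camera_params takes no time and is no camera call.
- close_job(): hands the job in; it is judged then, once.
Trained networks look in the newest picture that a camera, given by its name, has taken for a name from the list of things; names that differ only in an ending like _2 or _b are one class to them, and where a whole thing is asked for, a point or a joint stands for the part that bears it (a point fixed in the world has none). Each returns a list of dicts, best first, with "conf" (0 to 1); they miss things now and then, are a little off and sometimes report something else, mostly with a low value. They report only what shows in the picture. A call takes as long as a camera call. They do not tell look-alikes from the thing itself.
- models.spot_in(camera, target): "centre" ([column, row] in pixels, amid what is visible of it).
- models.tip_of(camera, target): "centre" ([column, row] in pixels: a listed point, or the origin of a listed thing).
The state is a dict: "time_s": time; "q": joint angles; "dq": joint speeds; "joint_efforts": joint torques, N m; "position": TCP position; "orientation": TCP orientation; "ft_force": force on the tool from outside, world axes, zero at the start; "ft_torque": the same for the moment, N m; "grip_width": finger opening in m; "gripper_force": force on a finger pad.
Only numpy, scipy, OpenCV 4.12 (cv2) and the standard library are available. Lean on these libraries where they do the work, as an engineer would, in place of code of your own. Each camera call takes 0.05 s, during which the arm holds its last target. There are 200 camera calls.

## Task

Pack the sharpening kit into the wooden box, everything right way up: gently set the brown-and-white sharpening stone flat on the box's floor at the red-painted end with the cork block squarely on top of it, stand the green paste bar on the floor at the opposite end, and stand the blue wax tin on the floor in the middle between stone and bar. Then put the lid on so that it sits down flush on the rim all round. Leave the bird, the oil can and the spoon where they are.

Things in the scene. Friction and masses are not known exactly. Their poses are not given: they have to be found in the camera images.
- kit_box: open wooden kit box, fixed to the bench: outside 152 (x) x 232 (y) x 66 high, walls and floor 6 thick (inside 140 x 220, 60 deep); its +y end wall and a strip of floor along it are painted red. Its +x points away from the robot within 15 degrees. Sizes in mm. Origin: centre of the underside, at bench level; z up
- lid: loose wooden lid, right way up: plate 156 (x) x 236 (y) x 7; under it a 5 thick panel 128 x 208 that drops inside the box walls (6 play each side); on top, in the middle, a dark grip bar 18 (x) x 70 (y) x 30 high. Sizes in mm. Origin: centre of the panel's underside; plate top z = 12, grip bar top z = 42. Closed: plate on the rim, origin 61 above the box's. Either way round fits. 0.25 kg
- stone: two-layer sharpening stone, terracotta brown on top and white below, 50 (x) x 64 (y) x 22 high, about 0.17 kg, brittle. Sizes in mm. Origin: centre of the underside, z up
- cork_block: cork sanding block, tan, 46 (x) x 60 (y) x 26 high, 40 g. Sizes in mm. Origin: centre of the underside, z up
- wax_tin: round wax tin, blue with a silver lid that has a blue disc in the middle, diameter 50, 40 high, about 90 g. Sizes in mm. Origin: centre of the underside, z up
- paste_bar: bar of green honing paste, a hard block 30 (x) x 46 (y) x 30 high, 90 g. Sizes in mm. Origin: centre of the underside, z up
- bird: bystander: small carved pale wooden bird, about 85 long (x, beak at +x), 26 wide, 39 high. Sizes in mm. Origin: centre of the underside
- oil_can: bystander: yellow oil can, diameter 56, 101 high with its black cap. Sizes in mm. Origin: centre of the underside
- spoon: bystander: dark wooden spoon lying on the bench, about 200 long (x). Sizes in mm. Origin: middle of its length, at bench level
Things that resemble listed ones, but are neither listed nor needed, are in the scene too. Several things look just like the paste_bar: the one meant starts farthest to the robot's left.

How it is judged:
At the end, for the whole second after the job is handed in: Upright on the box floor, along the box: stone over 45 mm from its centre towards red, bar over 45 mm the other way, tin within 45 mm of centre; cork flat on the stone, centres within 18 mm; lid on the rim within 3 mm in height, 11 mm sideways, 0.12 rad in yaw; all released, at rest (x of stone in the frame of kit_box between -0.068 and 0.068 m and y of stone in the frame of kit_box between -0.108 and 0.108 m and z of stone in the frame of kit_box between 0.003 and 0.01 m and x of wax_tin in the frame of kit_box between -0.068 and 0.068 m and y of wax_tin in the frame of kit_box between -0.108 and 0.108 m and z of wax_tin in the frame of kit_box between 0.003 and 0.01 m and x of paste_bar in the frame of kit_box between -0.068 and 0.068 m and y of paste_bar in the frame of kit_box between -0.108 and 0.108 m and z of paste_bar in the frame of kit_box between 0.003 and 0.01 m and z of cork_block in the frame of kit_box between 0.024 and 0.033 m and horizontal distance between cork_block and stone below 0.018 m and y of wax_tin in the frame of kit_box between -0.045 and 0.045 m and y of stone in the frame of kit_box above 0.045 m and y of paste_bar in the frame of kit_box below -0.045 m and z of lid in the frame of kit_box between 0.058 and 0.064 m and x of lid in the frame of kit_box between -0.011 and 0.011 m and y of lid in the frame of kit_box between -0.011 and 0.011 m and angle between the x axis of lid and the x axis of kit_box, either way round below 0.12 rad and angle between lid's own z axis and vertical below 0.04 rad and angle between each of stone, cork_block, wax_tin, paste_bar's own z axis and vertical below 0.15 rad and linear speed of each of stone, cork_block, wax_tin, paste_bar, lid below 0.02 m/s and angular speed of each of stone, cork_block, wax_tin, paste_bar, lid below 0.2 rad/s); the robot touches nothing.
It fails at once if the carved bird is pushed more than 30 mm from its place (distance of bird from where it was at the start of the episode above 0.03 m).
It fails at once if the yellow oil can is pushed more than 30 mm from its place (distance of oil_can from where it was at the start of the episode above 0.03 m).
It fails at once if the wooden spoon is pushed more than 30 mm from its place (distance of spoon from where it was at the start of the episode above 0.03 m).
It fails at once if the oil can is knocked over (angle between oil_can's own z axis and vertical above 0.5 rad).
It fails at once if the brittle stone is dropped into the box (it moves faster than 0.6 m/s while inside it) (x of stone in the frame of kit_box between -0.07 and 0.07 m and y of stone in the frame of kit_box between -0.11 and 0.11 m and z of stone in the frame of kit_box between -0.01 and 0.05 m and linear speed of stone above 0.6 m/s).
It also fails if it takes over 122 s, if anything falls off the work surface, if the arm or the gripper's body presses on something with over 40 N, if the wrist force passes 120 N, or if a joint passes its speed limit or range.

## Working session

There is one attempt and no reset: what is moved stays moved. The work goes in short steps, Python scripts to look and compute and a shell command to move; the robot and the scene stay as the last step left them, time stands still between calls to the robot, and variables do not carry over. Pictures are saved under pics/ and viewed, at most 14 in all, crops included, and the job is handed in when it is done.

```bash
mkdir -p pics
python3 - <<'E'
from bench import monitor,get_image,camera_params,models
import cv2
for n in("top","side"):
    cv2.imwrite(f"pics/{n}0.png",get_image(n)[:,:,::-1]); p=camera_params(n); print(n,p)
s=monitor.read_state(); print(s)
for t in["kit_box","lid","stone","cork_block","wax_tin","paste_bar","bird","oil_can","spoon"]:
    print(t,[(d["centre"],round(d["conf"],2)) for d in models.tip_of("top",t)])
E
```

```text
top {'intrinsics': array([[415.48885635,   0.        , 313.54582218],
       [  0.        , 415.48885635, 210.00686661],
       [  0.        ,   0.        ,   1.        ]]), 'R': array([[ 0.02271108, -0.99960586,  0.01650273],
       [-0.98196871, -0.02540303, -0.18732896],
       [ 0.18767435, -0.01195072, -0.9821586 ]]), 't': array([-0.02536312,  0.53826029,  1.03736328])}
side {'intrinsics': array([[443.28543385,   0.        , 322.06103225],
       [  0.        , 443.28543385, 194.40258406],
       [  0.        ,   0.        ,   1.        ]]), 'R': array([[-0.99397637, -0.10889918, -0.01232646],
       [-0.06494289,  0.67586605, -0.73415769],
       [ 0.08828021, -0.72893488, -0.67886711]]), 't': array([0.56098181, 0.04719734, 1.04448632])}
{'time_s': 0.1, 'q': array([-1.34027795e+00,  2.63474658e-01, -4.88645213e-02,  1.25938930e+00,
       -3.36670358e-05,  1.41552154e+00]), 'dq': array([-8.76843625e-05,  1.08599883e-03,  3.44511225e-03,  2.48483516e-04,
        2.15084612e-04,  1.15752264e-03]), 'joint_efforts': array([ 4.34918315e-03, -6.38578892e+01,  3.85063863e+01,  1.00288808e-02,
       -5.67321695e-05,  2.02807166e-05]), 'position': array([ 0.19750263, -0.48619614,  0.25287668]), 'orientation': array([ 9.81452962e-01,  1.91702543e-01, -3.43521778e-05, -4.65115552e-04]), 'ft_force': array([-0.05880289,  0.76599204, -0.29110216]), 'ft_torque': array([-0.0124078 ,  0.00899444,  0.00929614]), 'gripper_force': 0.0, 'grip_width': 0.0854769430647605}
kit_box [([414.9, 242.1], 0.78)]
lid [([195.7, 232.3], 0.68)]
stone [([307.8, 196.1], 0.67), ([310.8, 142.5], 0.28)]
cork_block [([360.0, 168.5], 0.57)]
wax_tin [([264.4, 166.5], 0.71)]
paste_bar [([344.5, 244.4], 0.71), ([335.4, 286.1], 0.67), ([349.9, 208.7], 0.63), ([304.0, 249.8], 0.49)]
bird [([311.1, 139.6], 0.68), ([416.2, 242.1], 0.41)]
oil_can [([181.1, 163.5], 0.97), ([441.2, 160.7], 0.17)]
spoon [([445.0, 163.9], 0.94)]
```

View pics/top0.png

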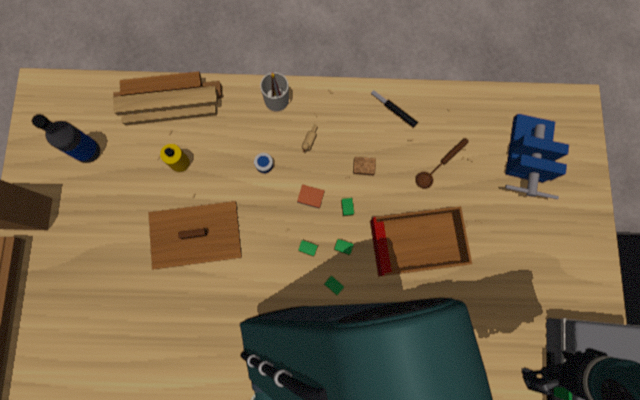

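View pics/side0.png

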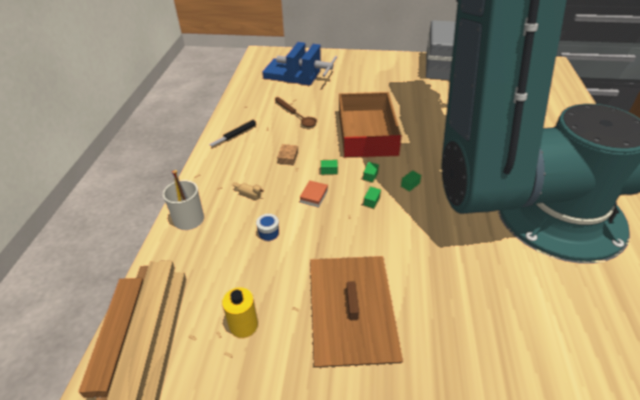

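```bash
cat > h.py <<'E'
import numpy as np, cv2
from scipy.optimize import minimize
from bench import monitor,get_image,camera_params,models
P={n:camera_params(n) for n in("top","side")}
DIM=dict(kit_box=(.152,.232,0,.066),lid=(.156,.236,.005,.012),stone=(.05,.064,0,.022),cork_block=(.046,.06,0,.026),wax_tin=(.05,.05,0,.04),paste_bar=(.03,.046,0,.03))
def proj(n,X):
    p=P[n]; c=(np.atleast_2d(X)@p["R"].T+p["t"])@p["intrinsics"].T; return c[:,:2]/c[:,2:]
def unproj(n,uv,z):
    p=P[n]; d=p["R"].T@np.linalg.solve(p["intrinsics"],[uv[0],uv[1],1]); o=-p["R"].T@p["t"]
    return o+d*(z-o[2])/d[2]
def pts(o,pose):
    a,b,z0,z1=DIM[o]
    if o=="wax_tin": th=np.linspace(0,6.28,40); xy=np.c_[np.cos(th),np.sin(th)]*.025
    else: xy=np.array([[a,b],[-a,b],[-a,-b],[a,-b]])/2
    c,s=np.cos(pose[2]),np.sin(pose[2]); xy=xy@np.array([[c,s],[-s,c]])+pose[:2]
    return np.vstack([np.c_[xy,np.full(len(xy),z)] for z in(z0,z1)])
def gc(img,uv,r,seedr):
    u,v=int(round(uv[0])),int(round(uv[1])); y0,x0=max(v-r,0),max(u-r,0)
    w=cv2.resize(img[y0:v+r,x0:u+r],None,fx=4,fy=4,interpolation=cv2.INTER_CUBIC)
    m=np.full(w.shape[:2],cv2.GC_PR_BGD,np.uint8)
    cv2.circle(m,(int((uv[0]-x0+.5)*4),int((uv[1]-y0+.5)*4)),int(seedr*4*1.6),cv2.GC_PR_FGD,-1)
    cv2.circle(m,(int((uv[0]-x0+.5)*4),int((uv[1]-y0+.5)*4)),int(seedr*4*.6),cv2.GC_FGD,-1)
    m[:8]=m[-8:]=0; m[:,:8]=m[:,-8:]=0
    cv2.grabCut(w,m,None,np.zeros((1,65)),np.zeros((1,65)),5,cv2.GC_INIT_WITH_MASK)
    m=((m==1)|(m==3)).astype(np.uint8); k,l,st,_=cv2.connectedComponentsWithStats(m)
    if k>1: m=(l==1+st[1:,4].argmax()).astype(np.uint8)
    return m,(x0,y0),w
def fit(o,masks,pose0):
    def cost(p):
        e=0
        for n,(m,off,_) in masks.items():
            q=((proj(n,pts(o,p))-off+.5)*4*16).astype(np.int32)
            h=np.zeros_like(m); cv2.fillConvexPoly(h,cv2.convexHull(q),1,shift=4)
            e+=1-(h&m).sum()/max((h|m).sum(),1)
        return e/len(masks)
    best=None
    for y in([0] if o=="wax_tin" else np.arange(-1.5,1.6,.25) if pose0[2] is None else [pose0[2]]):
        s=np.array([pose0[0],pose0[1],y]); r=minimize(cost,s,method="Nelder-Mead",options=dict(initial_simplex=[s,s+[.01,0,0],s+[0,.01,0],s+[0,0,.15]],maxiter=150))
        if best is None or r.fun<best.fun: best=r
    return best.x,best.fun
E
cat > m.py <<'E'
from h import *
I={n:cv2.cvtColor(get_image(n),cv2.COLOR_RGB2BGR) for n in P}
seeds=dict(stone=(311,195),cork_block=(364,165),wax_tin=(264,162),paste_bar=(308,247),lid=(195,235),kit_box=(421,241))
tiles=[]
for o,uv in seeds.items():
    zt=DIM[o][3]; w0=unproj("top",uv,zt if o!="kit_box" else .03); big=o in("lid","kit_box")
    masks={}
    for n in P:
        c=proj(n,w0)[0]
        masks[n]=gc(I[n],c,70 if big else 24,40 if big else 9)
    s0=(w0[0],w0[1],0. if big else None); p,e=fit(o,masks,s0)
    ind={n:fit(o,{n:masks[n]},p) for n in P}
    print(o,"joint",p.round(4),round(e,3),{n:(i[0].round(4),round(i[1],3)) for n,i in ind.items()})
    for n,(m,off,w) in masks.items():
        cv2.drawContours(w,cv2.findContours(m,0,1)[0],-1,(255,255,0),1)
        for z in (0,1):
            q=pts(o,p); k=len(q)//2; cv2.polylines(w,[((proj(n,q[z*k:z*k+k])-off+.5)*4).astype(np.int32)],True,(255,0,255),1)
        tiles.append(cv2.resize(w,(195,195)))
cv2.imwrite("pics/fit.png",np.vstack([np.hstack(tiles[i:i+4]) for i in(0,4,8)]))
E
python3 m.py
```

```text
stone joint [ 0.5854 -0.0045 -0.2343] 0.075 {'top': (array([ 0.5852, -0.0032, -0.2499]), np.float64(0.035)), 'side': (array([ 0.5862, -0.0074, -0.2333]), np.float64(0.038))}
cork_block joint [ 0.6747 -0.149  -0.0256] 0.075 {'top': (array([ 0.6742, -0.1487, -0.0461]), np.float64(0.029)), 'side': (array([ 0.676 , -0.1541, -0.0341]), np.float64(0.081))}
wax_tin joint [ 0.6734  0.1265 -0.1016] 0.236 {'top': (array([0.6733, 0.1287, 0.059 ]), np.float64(0.09)), 'side': (array([0.6795, 0.1059, 0.2789]), np.float64(0.323))}
paste_bar joint [ 0.444   0.0005 -0.284 ] 0.107 {'top': (array([ 0.444 ,  0.001 , -0.3092]), np.float64(0.091)), 'side': (array([ 0.4438, -0.0029, -0.2678]), np.float64(0.098))}
lid joint [0.4732 0.3045 0.1571] 0.03 {'top': (array([0.4727, 0.306 , 0.1564]), np.float64(0.01)), 'side': (array([0.4744, 0.3006, 0.1579]), np.float64(0.02))}
kit_box joint [ 0.466 -0.291  0.149] 0.303 {'top': (array([ 0.466 , -0.291 ,  0.1491]), np.float64(0.015)), 'side': (array([ 0.414 , -0.2072,  0.7694]), np.float64(0.473))}
```

View pics/fit.png

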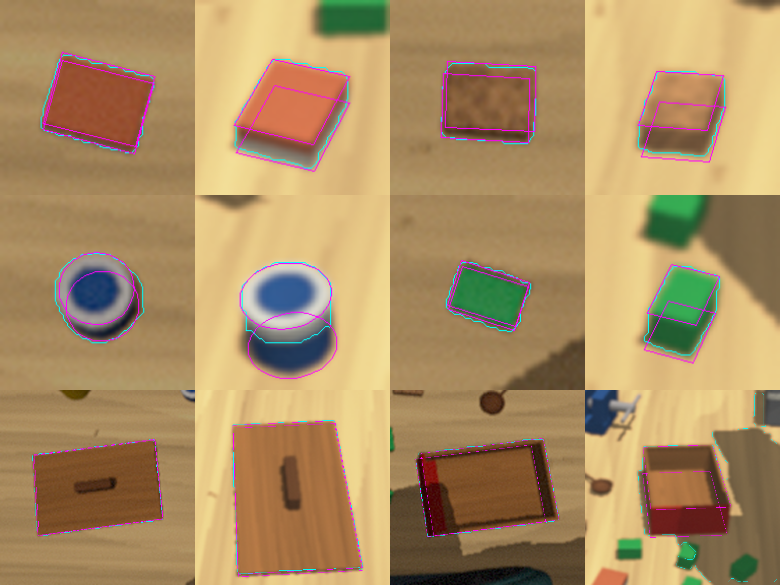

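```bash
cat > c.py <<'E'
import sys,numpy as np
from scipy.spatial.transform import Rotation as R
from bench import monitor
# args: x y z psi(closing direction) [grasp]
x,y,z,psi=map(float,sys.argv[1:5]); s=monitor.read_state()
r=R.from_quat(s["orientation"]); a=psi+np.pi/2
t=R.from_matrix(np.array([[np.cos(a),np.sin(a),0],[np.sin(a),-np.cos(a),0],[0,0,-1]]).T)
d=r.inv().apply(np.array([x,y,z])-s["position"]); w=(r.inv()*t).as_rotvec()
print("dp",(d/.3).round(3),"dr",(w/np.radians(120)).round(3),"rows",round(np.linalg.norm(d)/.0417,1),round(np.degrees(np.linalg.norm(w))/7.16,1),
 "t",round(s["time_s"],2),"pos",s["position"].round(4),"F",s["ft_force"].round(1),"w",round(s["grip_width"],4),"gf",round(s["gripper_force"],1),"q6",s["q"][5].round(2))
E
cat > b.py <<'E'
import numpy as np
c,s=np.cos(.149),np.sin(.149)
for n,y in dict(stone=.07,tin=-.01,bar=-.08,lid=0).items(): print(n,(np.array([.466,-.292])+y*np.array([-s,c])).round(4))
E
python3 b.py; python3 c.py 0.392 -0.245 0.2 -0.2343; python3 c.py 0.5854 -0.0045 0.12 -0.2343
```

```text
stone [ 0.4556 -0.2228]
tin [ 0.4675 -0.3019]
bar [ 0.4779 -0.3711]
lid [ 0.466 -0.292]
dp [ 0.903 -0.502  0.178] dr [-0.     0.    -0.454] rows 7.5 7.6 t 0.65 pos [ 0.1975 -0.4864  0.2533] F [ 0.   0.2 -0.2] w 0.0854 gf 0.0 q6 1.42
dp [ 1.802 -1.002  0.444] dr [-0.     0.    -0.454] rows 15.2 7.6 t 0.65 pos [ 0.1975 -0.4864  0.2533] F [ 0.   0.2 -0.2] w 0.0854 gf 0.0 q6 1.42
```

```bash
python3 -m handwheel '[{"dp":[0.9,-0.5,0.15],"dr":[0,0,-0.454],"grip":1},{"dp":[0.9,-0.5,0.15],"dr":[0,0,-0.454],"grip":1},{"dp":[0.9,-0.5,0.15],"dr":[0,0,-0.454],"grip":1},{"dp":[0.9,-0.5,0.15],"dr":[0,0,-0.454],"grip":1},{"dp":[0.9,-0.5,0.15],"dr":[0,0,-0.454],"grip":1},{"dp":[0.9,-0.5,0.15],"dr":[0,0,-0.454],"grip":1},{"dp":[0.9,-0.5,0.15],"dr":[0,0,-0.454],"grip":1},{"dp":[0.9,-0.5,0.15],"dr":[0,0,-0.454],"grip":1},{"dp":[0.9,-0.5,0.15],"dr":[0,0,-0.454],"grip":1}]'; python3 c.py 0.5854 -0.0045 0.1 -0.2343
```

```text
time_s: 1.4
position: [0.3928, -0.2427, 0.2078]
orientation: [0.782, 0.623, 0.0, -0.0]
ft_force: [0.0, -0.9, 0.4]
grip_width: 0.0853
gripper_force: 0.0
dp [0.917 0.449 0.36 ] dr [-0.    -0.     0.004] rows 7.8 0.1 t 1.4 pos [ 0.3928 -0.2427  0.2078] F [ 0.  -0.9  0.4] w 0.0853 gf 0.0 q6 1.07
```

```bash
python3 -m handwheel '[{"dp":[0.917,0.449,0.36],"dr":[0,0,0.004],"grip":1},{"dp":[0.917,0.449,0.36],"dr":[0,0,0.004],"grip":1},{"dp":[0.917,0.449,0.36],"dr":[0,0,0.004],"grip":1},{"dp":[0.917,0.449,0.36],"dr":[0,0,0.004],"grip":1},{"dp":[0.917,0.449,0.36],"dr":[0,0,0.004],"grip":1},{"dp":[0.917,0.449,0.36],"dr":[0,0,0.004],"grip":1},{"dp":[0.917,0.449,0.36],"dr":[0,0,0.004],"grip":1},{"dp":[0.917,0.449,0.36],"dr":[0,0,0.004],"grip":1},{"dp":[0.917,0.449,0.36],"dr":[0,0,0.004],"grip":1},{"dp":[0.917,0.449,0.48],"dr":[0,0,0.004],"grip":1},{"dp":[0.917,0.449,0.599],"dr":[0,0,0.004],"grip":1},{"dp":[0.917,0.449,0.599],"dr":[0,0,0.004],"grip":1},{"dp":[0.917,0.449,0.599],"dr":[0,0,0.004],"grip":1}]'; python3 c.py 0.5854 -0.0045 0.027 -0.2343
python3 - <<'E'
from h import *
cv2.imwrite("pics/a1.png",cv2.cvtColor(get_image("side"),cv2.COLOR_RGB2BGR)[120:270,200:420].repeat(3,0).repeat(3,1))
E
```

```text
time_s: 2.48
position: [0.5851, -0.01, 0.0281]
orientation: [0.788, 0.616, -0.001, -0.001]
ft_force: [1.2, 0.3, 1.1]
grip_width: 0.0852
gripper_force: 0.0
dp [ 0.018 -0.003  0.004] dr [-0.002  0.    -0.004] rows 0.1 0.1 t 2.48 pos [ 0.5851 -0.01    0.0281] F [1.2 0.3 1.1] w 0.0852 gf 0.0 q6 1.66
```

View pics/a1.png

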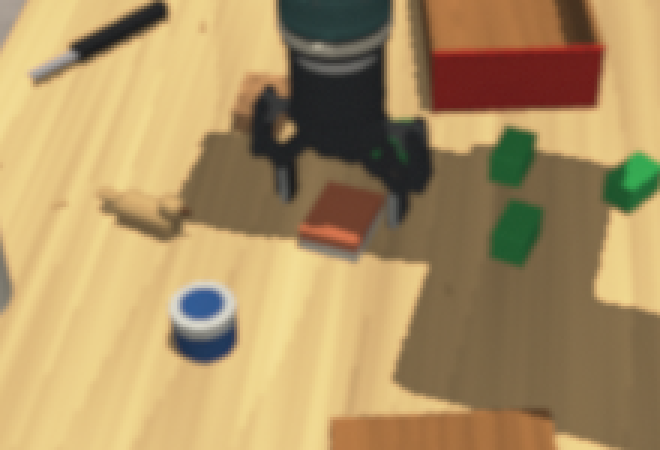

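The side crop shows the open fingers (about (285,185) and (397,205)) straddling the stone at (340,220). They sit slightly towards −y, matching the 5 mm lag. I'll correct for that and close.

```bash
python3 -m handwheel '[{"dp":[0.018,-0.003,0.004],"dr":[-0.002,0,-0.004],"grip":1},{"dp":[0.018,-0.003,0.004],"dr":[-0.002,0,-0.004],"grip":1},{"dp":[0.018,-0.003,0.004],"dr":[-0.002,0,-0.004],"grip":0.4},{"dp":[0.018,-0.003,0.004],"dr":[-0.002,0,-0.004],"grip":0.4},{"dp":[0.018,-0.003,0.004],"dr":[-0.002,0,-0.004],"grip":0.4},{"dp":[0.018,-0.003,0.004],"dr":[-0.002,0,-0.004],"grip":0.4},{"dp":[0.018,-0.003,0.004],"dr":[-0.002,0,-0.004],"grip":0.4},{"dp":[0.018,-0.003,0.004],"dr":[-0.002,0,-0.004],"grip":0.4}]'; python3 c.py 0.5854 -0.0045 0.027 -0.2343
```

```text
time_s: 3.2
position: [0.5868, -0.0041, 0.0282]
orientation: [0.785, 0.62, 0.002, 0.002]
ft_force: [-2.3, 1.3, 9.8]
grip_width: 0.0481
gripper_force: 62.0
dp [-0.002 -0.004  0.004] dr [ 0.002 -0.     0.   ] rows 0.0 0.0 t 3.2 pos [ 0.5868 -0.0041  0.0282] F [-2.3  1.3  9.8] w 0.0481 gf 62.0 q6 1.66
```

```bash
python3 c.py 0.4556 -0.2228 0.13 0.149;python3 -m handwheel '[{"dp":[0,0,-0.1],"dr":[0,0,0],"grip":0.4},{"dp":[0,0,-0.2],"dr":[0,0,0],"grip":0.4},{"dp":[0,0,-0.34],"dr":[0,0,0],"grip":0.4},{"dp":[0,0,-0.34],"dr":[0,0,0],"grip":0.4}]';python3 c.py 0.4556 -0.2228 0.13 0.149
```

```text
dp [-0.81  -0.254 -0.341] dr [ 0.002  0.    -0.183] rows 6.6 3.1 t 3.2 pos [ 0.5868 -0.0041  0.0282] F [-2.3  1.3  9.8] w 0.0481 gf 62.0 q6 1.66
time_s: 3.53
position: [0.5886, -0.0043, 0.1361]
orientation: [0.785, 0.62, 0.004, 0.005]
ft_force: [2.2, -0.1, -1.2]
grip_width: 0.0485
gripper_force: 64.6
dp [-0.811 -0.263  0.016] dr [ 0.006  0.001 -0.183] rows 6.1 3.1 t 3.53 pos [ 0.5886 -0.0043  0.1361] F [ 2.2 -0.1 -1.2] w 0.0485 gf 64.6 q6 1.66
```

```bash
python3 -m handwheel '[{"dp":[-0.811,-0.263,0.016],"dr":[0.005,0.001,-0.183],"grip":0.4},{"dp":[-0.811,-0.263,0.016],"dr":[0.005,0.001,-0.183],"grip":0.4},{"dp":[-0.811,-0.263,0.016],"dr":[0.005,0.001,-0.183],"grip":0.4},{"dp":[-0.811,-0.263,0.016],"dr":[0.005,0.001,-0.183],"grip":0.4},{"dp":[-0.811,-0.263,0.016],"dr":[0.005,0.001,-0.183],"grip":0.4},{"dp":[-0.811,-0.263,0.016],"dr":[0.005,0.001,-0.183],"grip":0.4},{"dp":[-0.811,-0.263,0.016],"dr":[0.005,0.001,-0.183],"grip":0.4},{"dp":[-0.811,-0.263,0.016],"dr":[0.005,0.001,-0.183],"grip":0.4},{"dp":[-0.811,-0.263,0.016],"dr":[0.005,0.001,-0.183],"grip":0.4}]';python3 c.py 0.4556 -0.2228 0.035 0.149
```

```text
time_s: 4.28
position: [0.4525, -0.2229, 0.1243]
orientation: [0.653, 0.757, -0.001, -0.003]
ft_force: [-0.1, 0.3, -2.0]
grip_width: 0.0481
gripper_force: 64.5
dp [-0.002  0.012  0.297] dr [-0.003 -0.001 -0.001] rows 2.1 0.1 t 4.28 pos [ 0.4525 -0.2229  0.1243] F [-0.1  0.3 -2. ] w 0.0481 gf 64.5 q6 0.81
```

Run:
```python
from h import *
a=cv2.cvtColor(get_image("side"),cv2.COLOR_RGB2BGR)[60:210,300:440]; b=cv2.cvtColor(get_image("top"),cv2.COLOR_RGB2BGR)[170:320,340:480]
cv2.imwrite("pics/a2.png",np.hstack([a,b]).repeat(2,0).repeat(2,1))
```

```text
(no output)
```

View pics/a2.png

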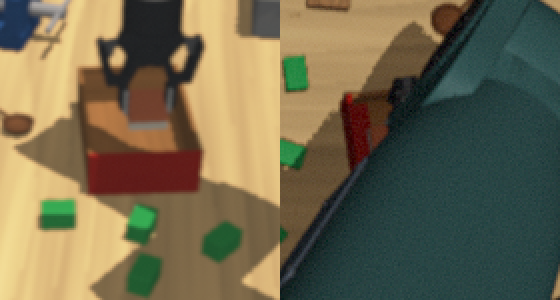

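The stone hangs level between the fingers (side crop at about (148,110)), above the box's red half and inside the walls. I'll lower it slowly.

```bash
python3 -m handwheel '[{"dp":[-0.002,0.012,0.08],"dr":[-0.003,-0.001,0],"grip":0.4},{"dp":[-0.002,0.012,0.15],"dr":[-0.003,-0.001,0],"grip":0.4},{"dp":[-0.002,0.012,0.2],"dr":[-0.003,-0.001,0],"grip":0.4},{"dp":[-0.002,0.012,0.24],"dr":[-0.003,-0.001,0],"grip":0.4},{"dp":[-0.002,0.012,0.265],"dr":[-0.003,-0.001,0],"grip":0.4},{"dp":[-0.002,0.012,0.28],"dr":[-0.003,-0.001,0],"grip":0.4},{"dp":[-0.002,0.012,0.29],"dr":[-0.003,-0.001,0],"grip":0.4},{"dp":[-0.002,0.012,0.295],"dr":[-0.003,-0.001,0],"grip":0.4},{"dp":[-0.002,0.012,0.295],"dr":[-0.003,-0.001,0],"grip":0.4}]';python3 c.py 0.4556 -0.2228 0.035 0.149
```

```text
time_s: 5.13
position: [0.4563, -0.2222, 0.0359]
orientation: [0.652, 0.758, 0.0, 0.0]
ft_force: [0.0, 0.1, -1.2]
grip_width: 0.0484
gripper_force: 64.5
dp [-0.002 -0.003  0.003] dr [ 0. -0.  0.] rows 0.0 0.0 t 5.13 pos [ 0.4563 -0.2222  0.0359] F [ 0.   0.1 -1.2] w 0.0484 gf 64.5 q6 0.81
```

```bash
python3 -m handwheel '[{"dp":[0,0,0.004],"dr":[0,0,0],"grip":0.4},{"dp":[0,0,0.007],"dr":[0,0,0],"grip":0.4},{"dp":[0,0,0.007],"dr":[0,0,0],"grip":0.4}]';python3 c.py 0.4556 -0.2228 0.035 0.149
```

```text
time_s: 5.38
position: [0.4563, -0.2224, 0.0343]
orientation: [0.652, 0.758, 0.0, 0.001]
ft_force: [-1.0, 1.5, 5.1]
grip_width: 0.0483
gripper_force: 65.2
dp [-0.001 -0.003 -0.002] dr [0.001 0.    0.   ] rows 0.0 0.0 t 5.38 pos [ 0.4563 -0.2224  0.0343] F [-1.   1.5  5.1] w 0.0483 gf 65.2 q6 0.81
```

Touched down. Next I'll release to 0.75, rise, and head for the cork.

```bash
python3 -m handwheel '[{"dp":[0,0,-0.005],"dr":[0,0,0],"grip":0.8},{"dp":[0,0,-0.005],"dr":[0,0,0],"grip":0.8},{"dp":[0,0,-0.005],"dr":[0,0,0],"grip":0.8},{"dp":[0,0,-0.005],"dr":[0,0,0],"grip":0.8},{"dp":[0,0,-0.1],"dr":[0,0,0],"grip":0.8},{"dp":[0,0,-0.2],"dr":[0,0,0],"grip":0.8},{"dp":[0,0,-0.33],"dr":[0,0,0],"grip":0.8},{"dp":[0,0,-0.33],"dr":[0,0,0],"grip":0.8}]';python3 c.py 0.6747 -0.150 0.12 -0.03
```

```text
time_s: 6.05
position: [0.458, -0.2236, 0.1384]
orientation: [0.652, 0.758, 0.001, 0.004]
ft_force: [-0.1, -0.3, 0.5]
grip_width: 0.0684
gripper_force: 0.0
dp [0.136 0.75  0.065] dr [0.003 0.002 0.086] rows 5.5 1.4 t 6.05 pos [ 0.458  -0.2236  0.1384] F [-0.1 -0.3  0.5] w 0.0684 gf 0.0 q6 0.81
```

```bash
python3 -m handwheel '[{"dp":[0.136,0.75,0.065],"dr":[0.003,0.002,0.086],"grip":1},{"dp":[0.136,0.75,0.065],"dr":[0.003,0.002,0.086],"grip":1},{"dp":[0.136,0.75,0.065],"dr":[0.003,0.002,0.086],"grip":1},{"dp":[0.136,0.75,0.065],"dr":[0.003,0.002,0.086],"grip":1},{"dp":[0.136,0.75,0.065],"dr":[0.003,0.002,0.086],"grip":1},{"dp":[0.136,0.75,0.065],"dr":[0.003,0.002,0.086],"grip":1},{"dp":[0.136,0.75,0.065],"dr":[0.003,0.002,0.086],"grip":1},{"dp":[0.136,0.75,0.065],"dr":[0.003,0.002,0.086],"grip":1}]';python3 c.py 0.6747 -0.150 0.03 -0.03
```

```text
time_s: 6.72
position: [0.6729, -0.1479, 0.1122]
orientation: [0.718, 0.697, -0.001, -0.004]
ft_force: [0.0, 0.8, 0.5]
grip_width: 0.0853
gripper_force: 0.0
dp [-0.008  0.008  0.274] dr [-0.003 -0.002  0.   ] rows 2.0 0.1 t 6.72 pos [ 0.6729 -0.1479  0.1122] F [0.  0.8 0.5] w 0.0853 gf 0.0 q6 1.27
```

```bash
python3 -m handwheel '[{"dp":[-0.008,0.006,0.13],"dr":[-0.003,-0.002,0],"grip":1},{"dp":[-0.008,0.006,0.26],"dr":[-0.003,-0.002,0],"grip":1},{"dp":[-0.008,0.006,0.27],"dr":[-0.003,-0.002,0],"grip":1},{"dp":[-0.008,0.006,0.27],"dr":[-0.003,-0.002,0],"grip":1},{"dp":[-0.008,0.006,0.27],"dr":[-0.003,-0.002,0],"grip":0.35},{"dp":[-0.008,0.006,0.27],"dr":[-0.003,-0.002,0],"grip":0.35},{"dp":[-0.008,0.006,0.27],"dr":[-0.003,-0.002,0],"grip":0.35},{"dp":[-0.008,0.006,0.27],"dr":[-0.003,-0.002,0],"grip":0.35},{"dp":[-0.008,0.006,0.27],"dr":[-0.003,-0.002,0],"grip":0.35},{"dp":[-0.008,0.006,0.27],"dr":[-0.003,-0.002,0],"grip":0.35}]';python3 c.py 0.6747 -0.150 0.03 -0.03
```

```text
time_s: 7.55
position: [0.6746, -0.151, 0.0345]
orientation: [0.718, 0.696, 0.001, 0.002]
ft_force: [-2.0, -0.0, 11.4]
grip_width: 0.0444
gripper_force: 61.0
dp [0.003 0.    0.015] dr [ 0.001  0.001 -0.   ] rows 0.1 0.0 t 7.55 pos [ 0.6746 -0.151   0.0345] F [-2.  -0.  11.4] w 0.0444 gf 61.0 q6 1.26
```

```bash
python3 -m handwheel '[{"dp":[0,0,-0.1],"dr":[0,0,0],"grip":0.35},{"dp":[0,0,-0.2],"dr":[0,0,0],"grip":0.35},{"dp":[0,0,-0.34],"dr":[0,0,0],"grip":0.35},{"dp":[0,0,-0.36],"dr":[0,0,0],"grip":0.35},{"dp":[0,0,-0.36],"dr":[0,0,0],"grip":0.35}]';python3 c.py 0.4562 -0.2223 0.13 0.149
```

```text
time_s: 7.97
position: [0.6753, -0.1511, 0.1446]
orientation: [0.718, 0.696, 0.001, 0.003]
ft_force: [-0.2, -0.8, -1.0]
grip_width: 0.0445
gripper_force: 61.9
dp [-0.26  -0.723  0.045] dr [ 0.003  0.001 -0.086] rows 5.5 1.4 t 7.97 pos [ 0.6753 -0.1511  0.1446] F [-0.2 -0.8 -1. ] w 0.0445 gf 61.9 q6 1.26
```

```bash
python3 -m handwheel '[{"dp":[-0.26,-0.723,0.045],"dr":[0.003,0.001,-0.086],"grip":0.35},{"dp":[-0.26,-0.723,0.045],"dr":[0.003,0.001,-0.086],"grip":0.35},{"dp":[-0.26,-0.723,0.045],"dr":[0.003,0.001,-0.086],"grip":0.35},{"dp":[-0.26,-0.723,0.045],"dr":[0.003,0.001,-0.086],"grip":0.35},{"dp":[-0.26,-0.723,0.045],"dr":[0.003,0.001,-0.086],"grip":0.35},{"dp":[-0.26,-0.723,0.045],"dr":[0.003,0.001,-0.086],"grip":0.35},{"dp":[-0.26,-0.723,0.045],"dr":[0.003,0.001,-0.086],"grip":0.35},{"dp":[-0.26,-0.723,0.045],"dr":[0.003,0.001,-0.086],"grip":0.35},{"dp":[-0.26,-0.723,0.045],"dr":[0.003,0.001,-0.086],"grip":0.35}]';python3 c.py 0.4562 -0.2223 0.066 0.149
python3 - <<'E'
from h import *
a=cv2.cvtColor(get_image("side"),cv2.COLOR_RGB2BGR)[60:210,300:440]
cv2.imwrite("pics/a3.png",a.repeat(3,0).repeat(3,1))
E
```

```text
time_s: 8.72
position: [0.455, -0.2219, 0.1267]
orientation: [0.653, 0.758, -0.001, -0.003]
ft_force: [0.1, 0.0, -0.9]
grip_width: 0.044
gripper_force: 61.9
dp [-0.003  0.005  0.202] dr [-0.003 -0.001 -0.   ] rows 1.5 0.0 t 8.72 pos [ 0.455  -0.2219  0.1267] F [ 0.1  0.  -0.9] w 0.044 gf 61.9 q6 0.81
```

View pics/a3.png

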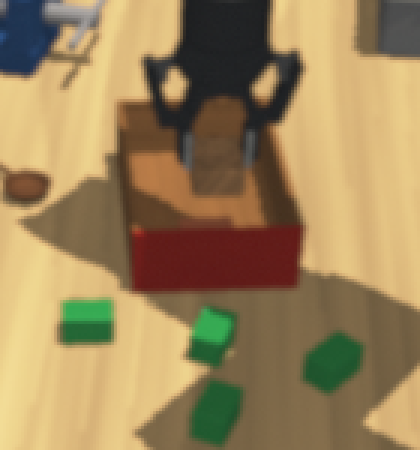

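The cork is held level at (215,150) in the crop, and the stone shows as a dim reddish patch at (205,225) behind the red wall. Lowering it onto the stone.

```bash
python3 -m handwheel '[{"dp":[-0.003,0.005,0.07],"dr":[-0.003,-0.001,0],"grip":0.35},{"dp":[-0.003,0.005,0.13],"dr":[-0.003,-0.001,0],"grip":0.35},{"dp":[-0.003,0.005,0.17],"dr":[-0.003,-0.001,0],"grip":0.35},{"dp":[-0.003,0.005,0.19],"dr":[-0.003,-0.001,0],"grip":0.35},{"dp":[-0.003,0.005,0.2],"dr":[-0.003,-0.001,0],"grip":0.35},{"dp":[-0.003,0.005,0.2],"dr":[-0.003,-0.001,0],"grip":0.35}]';python3 c.py 0.4562 -0.2223 0.063 0.149
```

```text
time_s: 9.27
position: [0.4561, -0.2222, 0.0664]
orientation: [0.652, 0.758, 0.0, -0.0]
ft_force: [0.4, 0.0, -0.8]
grip_width: 0.0445
gripper_force: 61.9
dp [-0.001  0.     0.011] dr [-0. -0.  0.] rows 0.1 0.0 t 9.27 pos [ 0.4561 -0.2222  0.0664] F [ 0.4  0.  -0.8] w 0.0445 gf 61.9 q6 0.81
```

```bash
for i in 1 2 3; do python3 -m handwheel '[{"dp":[0,0,0.005],"dr":[0,0,0],"grip":0.35},{"dp":[0,0,0.005],"dr":[0,0,0],"grip":0.35}]'|grep -E 'pos|force'; done
```

```text
position: [0.4562, -0.2225, 0.0656]
ft_force: [-0.2, 0.8, -0.5]
gripper_force: 61.9
position: [0.4559, -0.2225, 0.0639]
ft_force: [-0.6, 0.1, -0.6]
gripper_force: 61.9
position: [0.4559, -0.2225, 0.0626]
ft_force: [-0.4, 0.9, 2.8]
gripper_force: 62.2
```

```bash
python3 -m handwheel '[{"dp":[0,0,0],"dr":[0,0,0],"grip":0.8},{"dp":[0,0,0],"dr":[0,0,0],"grip":0.8},{"dp":[0,0,0],"dr":[0,0,0],"grip":0.8},{"dp":[0,0,0],"dr":[0,0,0],"grip":0.8},{"dp":[0,0,-0.1],"dr":[0,0,0],"grip":0.8},{"dp":[0,0,-0.2],"dr":[0,0,0],"grip":0.8},{"dp":[0,0,-0.3],"dr":[0,0,0],"grip":0.8},{"dp":[0,0,-0.3],"dr":[0,0,0],"grip":0.8}]';python3 c.py 0.5646 -0.047 0.13 0.149;python3 c.py 0.673 0.127 0.13 0.149
```

```text
time_s: 10.43
position: [0.4574, -0.2236, 0.1571]
orientation: [0.652, 0.758, 0.001, 0.003]
ft_force: [0.7, 0.3, 1.7]
grip_width: 0.0682
gripper_force: 0.0
dp [0.529 0.44  0.09 ] dr [0.002 0.002 0.   ] rows 5.0 0.1 t 10.43 pos [ 0.4574 -0.2236  0.1571] F [0.7 0.3 1.7] w 0.0682 gf 0.0 q6 0.81
dp [1.049 0.884 0.09 ] dr [0.002 0.002 0.   ] rows 9.9 0.1 t 10.43 pos [ 0.4574 -0.2236  0.1571] F [0.7 0.3 1.7] w 0.0682 gf 0.0 q6 0.81
```

```bash
python3 -m handwheel '[{"dp":[0.95,0.8,0.05],"dr":[0.002,0.002,0],"grip":1},{"dp":[0.95,0.8,0.05],"dr":[0.002,0.002,0],"grip":1},{"dp":[0.95,0.8,0.05],"dr":[0.002,0.002,0],"grip":1},{"dp":[0.95,0.8,0.05],"dr":[0.002,0.002,0],"grip":1},{"dp":[0.95,0.8,0.05],"dr":[0.002,0.002,0],"grip":1},{"dp":[0.95,0.8,0.05],"dr":[0.002,0.002,0],"grip":1},{"dp":[0.95,0.8,0.05],"dr":[0.002,0.002,0],"grip":1},{"dp":[0.95,0.8,0.05],"dr":[0.002,0.002,0],"grip":1},{"dp":[0.95,0.8,0.05],"dr":[0.002,0.002,0],"grip":1},{"dp":[0.95,0.8,0.05],"dr":[0.002,0.002,0],"grip":1},{"dp":[0.95,0.8,0.05],"dr":[0.002,0.002,0],"grip":1}]';python3 c.py 0.673 0.127 0.035 0.149
python3 - <<'E'
from h import *
a=cv2.cvtColor(get_image("top"),cv2.COLOR_RGB2BGR)[170:320,340:490]; b=cv2.cvtColor(get_image("side"),cv2.COLOR_RGB2BGR)[60:210,310:460]
cv2.imwrite("pics/a4.png",cv2.resize(np.hstack([a,b]),None,fx=2.6,fy=2.6,interpolation=cv2.INTER_CUBIC))
E
```

```text
time_s: 11.35
position: [0.651, 0.0968, 0.1363]
orientation: [0.651, 0.759, -0.0, -0.003]
ft_force: [0.5, -0.9, 0.6]
grip_width: 0.0853
gripper_force: 0.0
dp [0.087 0.089 0.338] dr [-0.002 -0.002  0.001] rows 2.6 0.1 t 11.35 pos [0.651  0.0968 0.1363] F [ 0.5 -0.9  0.6] w 0.0853 gf 0.0 q6 1.44
```

View pics/a4.png

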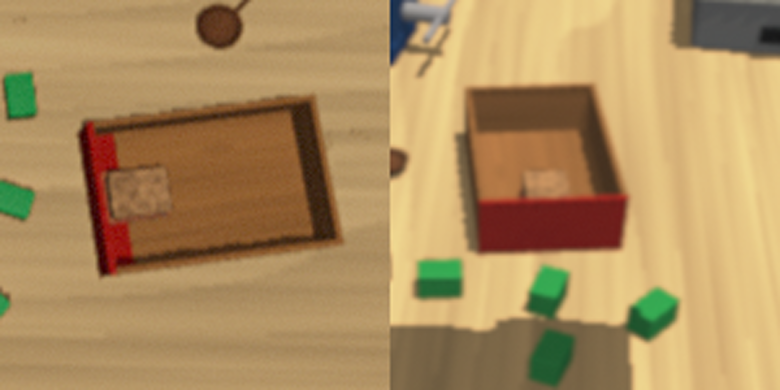

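The cork lies flat at about (138,193) in the top view, covering the stone, squarely at the red end. On to the tin.

```bash
python3 -m handwheel '[{"dp":[0.087,0.089,0.05],"dr":[-0.002,-0.002,0.001],"grip":1},{"dp":[0.087,0.089,0.05],"dr":[-0.002,-0.002,0.001],"grip":1},{"dp":[0.087,0.089,0.17],"dr":[-0.002,-0.002,0.001],"grip":1},{"dp":[0.087,0.089,0.3],"dr":[-0.002,-0.002,0.001],"grip":1},{"dp":[0.087,0.089,0.335],"dr":[-0.002,-0.002,0.001],"grip":1},{"dp":[0.087,0.089,0.335],"dr":[-0.002,-0.002,0.001],"grip":1},{"dp":[0.087,0.089,0.335],"dr":[-0.002,-0.002,0.001],"grip":1}]';python3 c.py 0.673 0.127 0.035 0.149
```

```text
time_s: 12.03
position: [0.6728, 0.1244, 0.038]
orientation: [0.654, 0.757, 0.0, -0.0]
ft_force: [0.3, -0.3, 1.4]
grip_width: 0.0853
gripper_force: 0.0
dp [0.008 0.002 0.01 ] dr [ 0.    -0.    -0.001] rows 0.1 0.0 t 12.03 pos [0.6728 0.1244 0.038 ] F [ 0.3 -0.3  1.4] w 0.0853 gf 0.0 q6 1.49
```

```bash
python3 -m handwheel '[{"dp":[0.008,0.002,0],"dr":[0,0,0],"grip":1},{"dp":[0.008,0.002,0],"dr":[0,0,0],"grip":0.4},{"dp":[0.008,0.002,0],"dr":[0,0,0],"grip":0.4},{"dp":[0.008,0.002,0],"dr":[0,0,0],"grip":0.4},{"dp":[0.008,0.002,0],"dr":[0,0,0],"grip":0.4},{"dp":[0.008,0.002,0],"dr":[0,0,0],"grip":0.4},{"dp":[0.008,0.002,0],"dr":[0,0,0],"grip":0.4}]';python3 c.py 0.673 0.127 0.035 0.149
python3 -m handwheel '[{"dp":[0,0,-0.1],"dr":[0,0,0],"grip":0.4},{"dp":[0,0,-0.2],"dr":[0,0,0],"grip":0.4},{"dp":[0,0,-0.34],"dr":[0,0,0],"grip":0.4},{"dp":[0,0,-0.36],"dr":[0,0,0],"grip":0.4},{"dp":[0,0,-0.36],"dr":[0,0,0],"grip":0.4}]';python3 c.py 0.4675 -0.3019 0.14 0.149
```

```text
time_s: 12.62
position: [0.6735, 0.1278, 0.0383]
orientation: [0.653, 0.757, 0.001, 0.001]
ft_force: [-2.4, 0.1, 10.7]
grip_width: 0.0482
gripper_force: 60.2
dp [-0.002 -0.002  0.011] dr [ 0.001 -0.    -0.001] rows 0.1 0.0 t 12.62 pos [0.6735 0.1278 0.0383] F [-2.4  0.1 10.7] w 0.0482 gf 60.2 q6 1.49
time_s: 13.03
position: [0.6744, 0.1278, 0.1483]
orientation: [0.653, 0.757, 0.002, 0.002]
ft_force: [0.7, 0.8, -1.6]
grip_width: 0.048
gripper_force: 62.5
dp [-1.316 -0.893  0.023] dr [ 0.003  0.    -0.001] rows 11.4 0.0 t 13.03 pos [0.6744 0.1278 0.1483] F [ 0.7  0.8 -1.6] w 0.048 gf 62.5 q6 1.49
```

```bash
python3 -m handwheel '[{"dp":[-0.98,-0.67,0.02],"dr":[0.003,0,0],"grip":0.4},{"dp":[-0.98,-0.67,0.02],"dr":[0.003,0,0],"grip":0.4},{"dp":[-0.98,-0.67,0.02],"dr":[0.003,0,0],"grip":0.4},{"dp":[-0.98,-0.67,0.02],"dr":[0.003,0,0],"grip":0.4},{"dp":[-0.98,-0.67,0.02],"dr":[0.003,0,0],"grip":0.4},{"dp":[-0.98,-0.67,0.02],"dr":[0.003,0,0],"grip":0.4},{"dp":[-0.98,-0.67,0.02],"dr":[0.003,0,0],"grip":0.4},{"dp":[-0.98,-0.67,0.02],"dr":[0.003,0,0],"grip":0.4},{"dp":[-0.98,-0.67,0.02],"dr":[0.003,0,0],"grip":0.4}]';python3 c.py 0.4675 -0.3019 0.14 0.149
```

```text
time_s: 13.78
position: [0.5147, -0.1953, 0.1374]
orientation: [0.654, 0.756, -0.003, -0.003]
ft_force: [0.6, 0.2, -1.5]
grip_width: 0.0477
gripper_force: 62.5
dp [-0.329 -0.207 -0.007] dr [-0.004 -0.    -0.002] rows 2.8 0.1 t 13.78 pos [ 0.5147 -0.1953  0.1374] F [ 0.6  0.2 -1.5] w 0.0477 gf 62.5 q6 0.92
```

```bash
python3 -m handwheel '[{"dp":[-0.329,-0.207,-0.007],"dr":[-0.004,0,-0.002],"grip":0.4},{"dp":[-0.329,-0.207,-0.007],"dr":[-0.004,0,-0.002],"grip":0.4},{"dp":[-0.329,-0.207,-0.007],"dr":[-0.004,0,-0.002],"grip":0.4},{"dp":[-0.329,-0.207,-0.007],"dr":[-0.004,0,-0.002],"grip":0.4},{"dp":[-0.329,-0.207,-0.007],"dr":[-0.004,0,-0.002],"grip":0.4},{"dp":[-0.329,-0.207,-0.007],"dr":[-0.004,0,-0.002],"grip":0.4}]';python3 c.py 0.4675 -0.3019 0.047 0.149
```

```text
time_s: 14.28
position: [0.4698, -0.2987, 0.1402]
orientation: [0.652, 0.758, 0.001, -0.0]
ft_force: [0.4, 0.1, -2.3]
grip_width: 0.0479
gripper_force: 62.5
dp [-0.01  -0.01   0.311] dr [ 0.001 -0.001  0.001] rows 2.2 0.0 t 14.28 pos [ 0.4698 -0.2987  0.1402] F [ 0.4  0.1 -2.3] w 0.0479 gf 62.5 q6 0.71
```

```bash
python3 -m handwheel '[{"dp":[-0.005,-0.005,0.1],"dr":[0.001,0,0],"grip":0.4},{"dp":[-0.005,-0.005,0.2],"dr":[0.001,0,0],"grip":0.4},{"dp":[-0.005,-0.005,0.27],"dr":[0.001,0,0],"grip":0.4},{"dp":[-0.005,-0.005,0.3],"dr":[0.001,0,0],"grip":0.4},{"dp":[-0.005,-0.005,0.31],"dr":[0.001,0,0],"grip":0.4},{"dp":[-0.005,-0.005,0.31],"dr":[0.001,0,0],"grip":0.4}]' | grep -E 'pos|force'
for i in 1 2; do python3 -m handwheel '[{"dp":[0,0,0.005],"dr":[0,0,0],"grip":0.4},{"dp":[0,0,0.005],"dr":[0,0,0],"grip":0.4}]'|grep -E 'pos|force'; done;python3 c.py 0.4675 -0.3019 0.0443 0.149
```

```text
position: [0.4695, -0.3002, 0.0481]
ft_force: [0.2, -0.5, -1.2]
gripper_force: 62.6
position: [0.4699, -0.3012, 0.0477]
ft_force: [0.8, -0.3, -1.3]
gripper_force: 62.6
position: [0.4695, -0.3012, 0.0457]
ft_force: [0.1, -0.1, -1.4]
gripper_force: 62.6
dp [-0.001 -0.007  0.005] dr [0.    0.    0.001] rows 0.1 0.0 t 15.12 pos [ 0.4695 -0.3012  0.0457] F [ 0.1 -0.1 -1.4] w 0.0481 gf 62.6 q6 0.7
```

```bash
python3 -m handwheel '[{"dp":[0,0,0.005],"dr":[0,0,0],"grip":0.4},{"dp":[0,0,0.005],"dr":[0,0,0],"grip":0.4},{"dp":[0,0,0.002],"dr":[0,0,0],"grip":0.8},{"dp":[0,0,0.002],"dr":[0,0,0],"grip":0.8},{"dp":[0,0,0.002],"dr":[0,0,0],"grip":0.8},{"dp":[0,0,0.002],"dr":[0,0,0],"grip":0.8},{"dp":[0,0,-0.1],"dr":[0,0,0],"grip":0.8},{"dp":[0,0,-0.2],"dr":[0,0,0],"grip":0.8},{"dp":[0,0,-0.3],"dr":[0,0,0],"grip":0.8},{"dp":[0,0,-0.3],"dr":[0,0,0],"grip":0.8}]' | grep -E 'pos|force';python3 c.py 0.444 0.0 0.13 -0.284
```

```text
position: [0.4709, -0.3024, 0.1402]
ft_force: [0.4, -0.1, 0.1]
gripper_force: 0.0
dp [1.01  0.063 0.029] dr [0.003 0.002 0.208] rows 7.3 3.5 t 15.95 pos [ 0.4709 -0.3024  0.1402] F [ 0.4 -0.1  0.1] w 0.0682 gf 0.0 q6 0.7
```

```bash
python3 -m handwheel '[{"dp":[1.0,0.063,0.029],"dr":[0.003,0.002,0.208],"grip":0.8},{"dp":[1.0,0.063,0.029],"dr":[0.003,0.002,0.208],"grip":0.8},{"dp":[1.0,0.063,0.029],"dr":[0.003,0.002,0.208],"grip":0.8},{"dp":[1.0,0.063,0.029],"dr":[0.003,0.002,0.208],"grip":0.8},{"dp":[1.0,0.063,0.029],"dr":[0.003,0.002,0.208],"grip":0.8},{"dp":[1.0,0.063,0.029],"dr":[0.003,0.002,0.208],"grip":0.8},{"dp":[1.0,0.063,0.029],"dr":[0.003,0.002,0.208],"grip":0.8},{"dp":[1.0,0.063,0.029],"dr":[0.003,0.002,0.208],"grip":0.8},{"dp":[1.0,0.063,0.029],"dr":[0.003,0.002,0.208],"grip":0.8},{"dp":[1.0,0.063,0.029],"dr":[0.003,0.002,0.208],"grip":0.8}]' | grep -E 'pos|force';python3 c.py 0.444 0.0 0.034 -0.284
python3 - <<'E'
from h import *
a=cv2.cvtColor(get_image("top"),cv2.COLOR_RGB2BGR)[170:320,340:490]; b=cv2.cvtColor(get_image("side"),cv2.COLOR_RGB2BGR)[60:240,300:450]
cv2.imwrite("pics/a5.png",np.hstack([cv2.resize(i,(390,int(2.6*len(i))),interpolation=cv2.INTER_CUBIC)[:390] for i in(a,b)]))
E
```

```text
position: [0.4428, -0.0014, 0.1265]
ft_force: [-0.2, -0.1, 0.1]
gripper_force: 0.0
dp [0.005 0.005 0.308] dr [-0.003 -0.001  0.001] rows 2.2 0.1 t 16.78 pos [ 0.4428 -0.0014  0.1265] F [-0.2 -0.1  0.1] w 0.0685 gf 0.0 q6 1.66
```

View pics/a5.png

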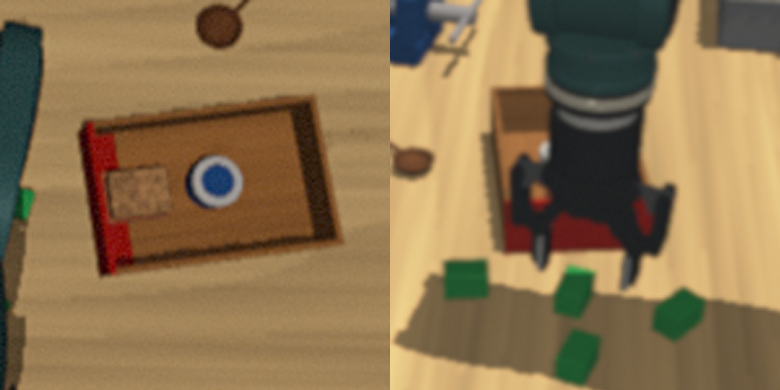

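The tin stands upright at (215,182) in the top view, mid-box. The arm is above the leftmost green bar, which is at (577,357) in the side view. Descending.

```bash
python3 -m handwheel '[{"dp":[0.005,0.005,0.13],"dr":[-0.003,-0.001,0],"grip":0.8},{"dp":[0.005,0.005,0.26],"dr":[-0.003,-0.001,0],"grip":0.8},{"dp":[0.005,0.005,0.3],"dr":[-0.003,-0.001,0],"grip":0.8},{"dp":[0.005,0.005,0.305],"dr":[-0.003,-0.001,0],"grip":0.8},{"dp":[0.005,0.005,0.305],"dr":[-0.003,-0.001,0],"grip":0.8},{"dp":[0.005,0.005,0.305],"dr":[-0.003,-0.001,0],"grip":0.2},{"dp":[0.005,0.005,0.305],"dr":[-0.003,-0.001,0],"grip":0.2},{"dp":[0.005,0.005,0.305],"dr":[-0.003,-0.001,0],"grip":0.2},{"dp":[0.005,0.005,0.305],"dr":[-0.003,-0.001,0],"grip":0.2},{"dp":[0.005,0.005,0.305],"dr":[-0.003,-0.001,0],"grip":0.2},{"dp":[0.005,0.005,0.305],"dr":[-0.003,-0.001,0],"grip":0.2},{"dp":[0.005,0.005,0.305],"dr":[-0.003,-0.001,0],"grip":0.2}]' | grep -E 'pos|force';python3 c.py 0.444 0.0 0.034 -0.284
python3 -m handwheel '[{"dp":[0,0,-0.1],"dr":[0,0,0],"grip":0.2},{"dp":[0,0,-0.2],"dr":[0,0,0],"grip":0.2},{"dp":[0,0,-0.34],"dr":[0,0,0],"grip":0.2},{"dp":[0,0,-0.36],"dr":[0,0,0],"grip":0.2},{"dp":[0,0,-0.36],"dr":[0,0,0],"grip":0.2}]'| grep -E 'pos|force|wid';python3 c.py 0.4779 -0.3711 0.14 0.149
```

```text
position: [0.4448, -0.0004, 0.0363]
ft_force: [-2.4, -0.2, 12.6]
gripper_force: 58.8
dp [ 0.001 -0.003  0.008] dr [ 0.001 -0.    -0.   ] rows 0.1 0.0 t 17.88 pos [ 4.448e-01 -4.000e-04  3.630e-02] F [-2.4 -0.2 12.6] w 0.0283 gf 58.8 q6 1.67
position: [0.4456, -0.0005, 0.1458]
ft_force: [-0.4, 0.6, -1.6]
grip_width: 0.0285
gripper_force: 60.8
dp [-1.156  0.45   0.02 ] dr [ 0.002 -0.    -0.207] rows 8.9 3.5 t 18.3 pos [ 0.4456 -0.0005  0.1458] F [-0.4  0.6 -1.6] w 0.0285 gf 60.8 q6 1.67
```

```bash
python3 -m handwheel '[{"dp":[-0.98,0.38,0.02],"dr":[0.002,0,-0.207],"grip":0.2},{"dp":[-0.98,0.38,0.02],"dr":[0.002,0,-0.207],"grip":0.2},{"dp":[-0.98,0.38,0.02],"dr":[0.002,0,-0.207],"grip":0.2},{"dp":[-0.98,0.38,0.02],"dr":[0.002,0,-0.207],"grip":0.2},{"dp":[-0.98,0.38,0.02],"dr":[0.002,0,-0.207],"grip":0.2},{"dp":[-0.98,0.38,0.02],"dr":[0.002,0,-0.207],"grip":0.2},{"dp":[-0.98,0.38,0.02],"dr":[0.002,0,-0.207],"grip":0.2},{"dp":[-0.98,0.38,0.02],"dr":[0.002,0,-0.207],"grip":0.2}]'| grep -E 'pos|force|wid';python3 c.py 0.4779 -0.3711 0.14 0.149
```

```text
position: [0.4702, -0.3164, 0.1352]
ft_force: [1.5, -0.3, -0.7]
grip_width: 0.0279
gripper_force: 60.7
dp [-0.184 -0.002 -0.017] dr [-0.003 -0.002 -0.   ] rows 1.3 0.0 t 18.97 pos [ 0.4702 -0.3164  0.1352] F [ 1.5 -0.3 -0.7] w 0.0279 gf 60.7 q6 0.69
```

```bash
python3 -m handwheel '[{"dp":[-0.18,-0.002,-0.015],"dr":[-0.003,-0.002,0],"grip":0.2},{"dp":[-0.18,-0.002,-0.015],"dr":[-0.003,-0.002,0],"grip":0.2},{"dp":[-0.18,-0.002,-0.015],"dr":[-0.003,-0.002,0],"grip":0.2},{"dp":[-0.18,-0.002,-0.015],"dr":[-0.003,-0.002,0],"grip":0.2},{"dp":[-0.18,-0.002,0.06],"dr":[-0.003,-0.002,0],"grip":0.2},{"dp":[-0.18,-0.002,0.14],"dr":[-0.003,-0.002,0],"grip":0.2},{"dp":[-0.18,-0.002,0.2],"dr":[-0.003,-0.002,0],"grip":0.2},{"dp":[-0.18,-0.002,0.2],"dr":[-0.003,-0.002,0],"grip":0.2},{"dp":[-0.18,-0.002,0.2],"dr":[-0.003,-0.002,0],"grip":0.2}]'| grep -E 'pos|force|wid';python3 c.py 0.4779 -0.3711 0.0425 0.149
```

```text
position: [0.4777, -0.3662, 0.076]
ft_force: [0.5, -0.4, -0.5]
grip_width: 0.0287
gripper_force: 60.7
dp [-0.016 -0.002  0.112] dr [0.    0.    0.001] rows 0.8 0.0 t 19.72 pos [ 0.4777 -0.3662  0.076 ] F [ 0.5 -0.4 -0.5] w 0.0287 gf 60.7 q6 0.63
```

```bash
python3 -m handwheel '[{"dp":[-0.01,0,0.04],"dr":[0,0,0],"grip":0.2},{"dp":[-0.01,0,0.08],"dr":[0,0,0],"grip":0.2},{"dp":[-0.01,0,0.1],"dr":[0,0,0],"grip":0.2},{"dp":[-0.01,0,0.105],"dr":[0,0,0],"grip":0.2},{"dp":[-0.01,0,0.11],"dr":[0,0,0],"grip":0.2},{"dp":[-0.01,0,0.11],"dr":[0,0,0],"grip":0.2}]'| grep -E 'pos|force|wid';python3 c.py 0.4779 -0.3711 0.0425 0.149
```

```text
position: [0.4789, -0.3709, 0.0443]
ft_force: [-0.2, -0.3, -0.2]
grip_width: 0.0285
gripper_force: 60.7
dp [-0.    -0.003  0.006] dr [0.001 0.001 0.   ] rows 0.0 0.0 t 20.22 pos [ 0.4789 -0.3709  0.0443] F [-0.2 -0.3 -0.2] w 0.0285 gf 60.7 q6 0.63
```

Bring it down the last 2 mm, release to 0.7, and rise.

```bash
python3 -m handwheel '[{"dp":[0,0,0.004],"dr":[0,0,0],"grip":0.2},{"dp":[0,0,0.007],"dr":[0,0,0],"grip":0.2},{"dp":[0,0,0.007],"dr":[0,0,0],"grip":0.2}]'| grep -E 'pos|force|wid'; python3 -m handwheel '[{"dp":[0,0,0],"dr":[0,0,0],"grip":0.65},{"dp":[0,0,0],"dr":[0,0,0],"grip":0.65},{"dp":[0,0,0],"dr":[0,0,0],"grip":0.65},{"dp":[0,0,0],"dr":[0,0,0],"grip":0.65},{"dp":[0,0,0],"dr":[0,0,0],"grip":0.65},{"dp":[0,0,-0.1],"dr":[0,0,0],"grip":0.65},{"dp":[0,0,-0.2],"dr":[0,0,0],"grip":0.65},{"dp":[0,0,-0.4],"dr":[0,0,0],"grip":0.65},{"dp":[0,0,-0.4],"dr":[0,0,0],"grip":0.65}]'| grep -E 'pos|force|wid';python3 c.py 0.475 0.0 0.16 0.157
```

```text
position: [0.479, -0.3711, 0.0424]
ft_force: [-1.1, 1.1, 7.2]
grip_width: 0.0285
gripper_force: 61.5
position: [0.4791, -0.3713, 0.1659]
ft_force: [0.7, -1.3, 0.2]
grip_width: 0.0554
gripper_force: 0.0
dp [1.226 0.17  0.014] dr [ 0.002  0.003 -0.004] rows 8.9 0.1 t 21.22 pos [ 0.4791 -0.3713  0.1659] F [ 0.7 -1.3  0.2] w 0.0554 gf 0.0 q6 0.63
```

```bash
for i in 1 2; do python3 -m handwheel '[{"dp":[1,0.14,0],"dr":[0,0,0],"grip":0.65},{"dp":[1,0.14,0],"dr":[0,0,0],"grip":0.65},{"dp":[1,0.14,0],"dr":[0,0,0],"grip":0.65},{"dp":[1,0.14,0],"dr":[0,0,0],"grip":0.65},{"dp":[1,0.14,0],"dr":[0,0,0],"grip":0.65},{"dp":[1,0.14,0],"dr":[0,0,0],"grip":0.65},{"dp":[1,0.14,0],"dr":[0,0,0],"grip":0.65},{"dp":[1,0.14,0],"dr":[0,0,0],"grip":0.65}]'| grep -E 'pos|force|wid'; done; python3 c.py 0.4732 0.3045 0.08 0.157
python3 - <<'E'
from h import *
a=cv2.cvtColor(get_image("top"),cv2.COLOR_RGB2BGR)[170:320,340:490]; b=cv2.cvtColor(get_image("side"),cv2.COLOR_RGB2BGR)[60:240,300:450]
cv2.imwrite("pics/a6.png",np.hstack([cv2.resize(i,(390,int(2.6*len(i))),interpolation=cv2.INTER_CUBIC)[:390] for i in(a,b)]))
E
```

```text
position: [0.4743, -0.0633, 0.1611]
ft_force: [0.8, -0.6, 0.5]
grip_width: 0.0555
gripper_force: 0.0
position: [0.472, 0.2396, 0.1604]
ft_force: [-1.1, -0.1, -0.5]
grip_width: 0.0555
gripper_force: 0.0
dp [0.213 0.036 0.268] dr [ 0.001  0.    -0.002] rows 2.5 0.0 t 22.55 pos [0.472  0.2396 0.1604] F [-1.1 -0.1 -0.5] w 0.0555 gf 0.0 q6 1.73
```

View pics/a6.png

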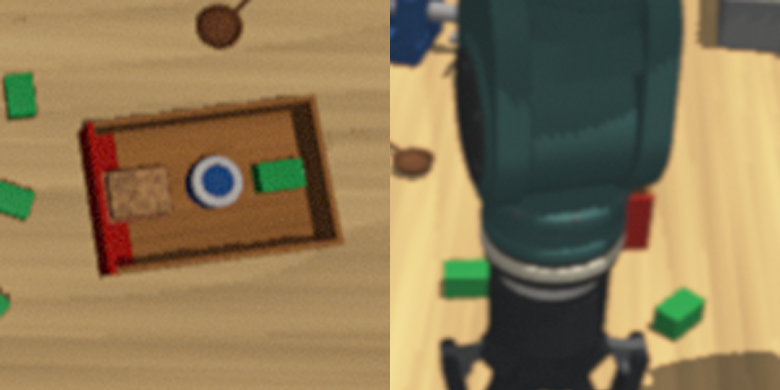

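All four pieces are in place: cork on stone at (138,193), tin at (215,182), and green bar at (279,176), upright. Now the lid.

```bash
python3 -m handwheel '[{"dp":[0.213,0.036,0.1],"dr":[0.001,0,-0.002],"grip":0.65},{"dp":[0.213,0.036,0.2],"dr":[0.001,0,-0.002],"grip":0.65},{"dp":[0.213,0.036,0.2],"dr":[0.001,0,-0.002],"grip":0.65},{"dp":[0.213,0.036,0.2],"dr":[0.001,0,-0.002],"grip":0.65},{"dp":[0.213,0.036,0.2],"dr":[0.001,0,-0.002],"grip":0.65}]'| grep -E 'pos|force|wid'; python3 c.py 0.4732 0.3045 0.041 0.157
```

```text
position: [0.4738, 0.2986, 0.1006]
ft_force: [-0.7, -0.1, -0.1]
grip_width: 0.0555
gripper_force: 0.0
dp [0.02  0.001 0.199] dr [-0.     0.001 -0.002] rows 1.4 0.0 t 23.07 pos [0.4738 0.2986 0.1006] F [-0.7 -0.1 -0.1] w 0.0555 gf 0.0 q6 1.84
```

```bash
python3 -m handwheel '[{"dp":[0.015,0.001,0.08],"dr":[0,0,-0.002],"grip":0.65},{"dp":[0.015,0.001,0.15],"dr":[0,0,-0.002],"grip":0.65},{"dp":[0.015,0.001,0.19],"dr":[0,0,-0.002],"grip":0.65},{"dp":[0.015,0.001,0.198],"dr":[0,0,-0.002],"grip":0.65},{"dp":[0.015,0.001,0.198],"dr":[0,0,-0.002],"grip":0.65},{"dp":[0.015,0.001,0.198],"dr":[0,0,-0.002],"grip":0.65}]'| grep -E 'pos|force|wid'; python3 c.py 0.4732 0.3045 0.041 0.157; python3 -m handwheel '[{"dp":[0,0,0],"dr":[0,0,0],"grip":0.1},{"dp":[0,0,0],"dr":[0,0,0],"grip":0.1},{"dp":[0,0,0],"dr":[0,0,0],"grip":0.1},{"dp":[0,0,0],"dr":[0,0,0],"grip":0.1},{"dp":[0,0,0],"dr":[0,0,0],"grip":0.1},{"dp":[0,0,0],"dr":[0,0,0],"grip":0.1},{"dp":[0,0,0],"dr":[0,0,0],"grip":0.1}]'| grep -E 'pos|force|wid';python3 c.py 0.4732 0.3045 0.041 0.157
```

```text
position: [0.4742, 0.3037, 0.0425]
ft_force: [-0.4, -0.3, 0.7]
grip_width: 0.0557
gripper_force: 0.0
dp [ 0.003 -0.003  0.005] dr [ 0.001  0.001 -0.   ] rows 0.0 0.0 t 23.57 pos [0.4742 0.3037 0.0425] F [-0.4 -0.3  0.7] w 0.0557 gf 0.0 q6 1.84
position: [0.4736, 0.3043, 0.0418]
ft_force: [-1.5, -1.7, 8.7]
grip_width: 0.017
gripper_force: 59.9
dp [ 0.001 -0.001  0.003] dr [0.001 0.001 0.   ] rows 0.0 0.0 t 24.15 pos [0.4736 0.3043 0.0418] F [-1.5 -1.7  8.7] w 0.017 gf 59.9 q6 1.84
```

```bash
python3 -m handwheel '[{"dp":[0,0,-0.08],"dr":[0,0,0],"grip":0.1},{"dp":[0,0,-0.16],"dr":[0,0,0],"grip":0.1},{"dp":[0,0,-0.26],"dr":[0,0,0],"grip":0.1},{"dp":[0,0,-0.36],"dr":[0,0,0],"grip":0.1},{"dp":[0,0,-0.44],"dr":[0,0,0],"grip":0.1},{"dp":[0,0,-0.44],"dr":[0,0,0],"grip":0.1},{"dp":[0,0,-0.44],"dr":[0,0,0],"grip":0.1}]'| grep -E 'pos|force|wid';python3 c.py 0.466 -0.2915 0.17 0.149
python3 - <<'E'
from h import *
cv2.imwrite("pics/a7.png",cv2.resize(cv2.cvtColor(get_image("side"),cv2.COLOR_RGB2BGR)[120:400,200:500],None,fx=2,fy=2))
E
```

```text
position: [0.4737, 0.3048, 0.1738]
ft_force: [-0.6, 0.2, -3.4]
grip_width: 0.0172
gripper_force: 59.4
dp [-1.959 -0.337  0.015] dr [0.001 0.001 0.004] rows 14.3 0.1 t 24.73 pos [0.4737 0.3048 0.1738] F [-0.6  0.2 -3.4] w 0.0172 gf 59.4 q6 1.84
```

View pics/a7.png

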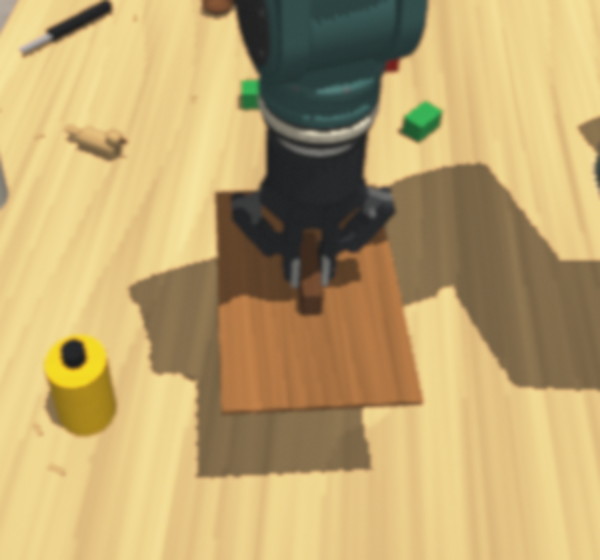

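The lid is lifted and held level by its grip bar at about (310,270), clear of the oil can at (80,385). I'll carry it over smoothly.

```bash
python3 -m handwheel '[{"dp":[-0.06,-0.01,0],"dr":[0,0,0],"grip":0.1},{"dp":[-0.15,-0.026,0],"dr":[0,0,0],"grip":0.1},{"dp":[-0.26,-0.045,0],"dr":[0,0,0],"grip":0.1},{"dp":[-0.37,-0.064,0],"dr":[0,0,0.002],"grip":0.1},{"dp":[-0.48,-0.083,0],"dr":[0,0,0.002],"grip":0.1},{"dp":[-0.59,-0.102,0],"dr":[0,0,0.002],"grip":0.1},{"dp":[-0.7,-0.12,0],"dr":[0,0,0.004],"grip":0.1},{"dp":[-0.81,-0.14,0],"dr":[0,0,0.004],"grip":0.1},{"dp":[-0.92,-0.158,0],"dr":[0,0,0.004],"grip":0.1},{"dp":[-1,-0.17,0],"dr":[0,0,0.004],"grip":0.1}]'| grep -E 'pos|force|wid';python3 c.py 0.466 -0.2915 0.17 0.149
```

```text
position: [0.4688, -0.0019, 0.1722]
ft_force: [0.2, 0.8, -1.8]
grip_width: 0.0167
gripper_force: 59.2
dp [-0.953 -0.152  0.009] dr [-0.001  0.001 -0.   ] rows 6.9 0.0 t 25.62 pos [ 0.4688 -0.0019  0.1722] F [ 0.2  0.8 -1.8] w 0.0167 gf 59.2 q6 1.25
```

```bash
python3 -m handwheel '[{"dp":[-0.11,-0.018,0],"dr":[0,0,0],"grip":0.1},{"dp":[-0.22,-0.035,0],"dr":[0,0,0],"grip":0.1},{"dp":[-0.33,-0.053,0],"dr":[0,0,0],"grip":0.1},{"dp":[-0.44,-0.07,0],"dr":[0,0,0],"grip":0.1},{"dp":[-0.55,-0.088,0],"dr":[0,0,0],"grip":0.1},{"dp":[-0.66,-0.106,0],"dr":[0,0,0],"grip":0.1},{"dp":[-0.77,-0.124,0],"dr":[0,0,0],"grip":0.1},{"dp":[-0.86,-0.138,0],"dr":[0,0,0],"grip":0.1},{"dp":[-0.93,-0.15,0],"dr":[0,0,0],"grip":0.1},{"dp":[-0.95,-0.152,0],"dr":[0,0,0],"grip":0.1},{"dp":[-0.95,-0.152,0],"dr":[0,0,0],"grip":0.1},{"dp":[-0.95,-0.152,0],"dr":[0,0,0],"grip":0.1}]'| grep -E 'pos|force|wid';python3 c.py 0.466 -0.2915 0.12 0.149
```

```text
position: [0.4667, -0.2876, 0.1731]
ft_force: [-0.2, -0.4, -1.2]
grip_width: 0.0167
gripper_force: 59.2
dp [-0.012 -0.004  0.177] dr [-0.001  0.    -0.   ] rows 1.3 0.0 t 26.62 pos [ 0.4667 -0.2876  0.1731] F [-0.2 -0.4 -1.2] w 0.0167 gf 59.2 q6 0.72
```

```bash
python3 -m handwheel '[{"dp":[-0.01,-0.003,0.05],"dr":[0,0,0],"grip":0.1},{"dp":[-0.01,-0.003,0.1],"dr":[0,0,0],"grip":0.1},{"dp":[-0.01,-0.003,0.15],"dr":[0,0,0],"grip":0.1},{"dp":[-0.01,-0.003,0.17],"dr":[0,0,0],"grip":0.1},{"dp":[-0.01,-0.003,0.17],"dr":[0,0,0],"grip":0.1},{"dp":[-0.01,-0.003,0.17],"dr":[0,0,0],"grip":0.1}]'| grep -E 'pos|force|wid';python3 c.py 0.4665 -0.2925 0.1028 0.149
python3 - <<'E'
from h import *
cv2.imwrite("pics/a8.png",cv2.resize(cv2.cvtColor(get_image("side"),cv2.COLOR_RGB2BGR)[50:200,280:480],None,fx=3.5,fy=3.5,interpolation=cv2.INTER_CUBIC))
E
```

```text
position: [0.4668, -0.2908, 0.1234]
ft_force: [0.2, 0.2, -1.4]
grip_width: 0.0168
gripper_force: 59.2
dp [-0.005 -0.002  0.069] dr [-0.     0.001  0.   ] rows 0.5 0.0 t 27.12 pos [ 0.4668 -0.2908  0.1234] F [ 0.2  0.2 -1.4] w 0.0168 gf 59.2 q6 0.72
```

View pics/a8.png

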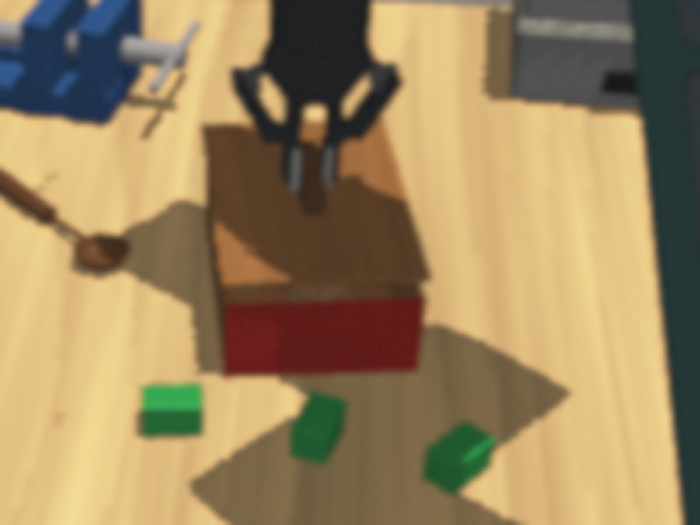

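The lid hovers squarely over the box: its front edge at about (325,285) is parallel to the red rim at (322,300). Lowering it.

```bash
python3 -m handwheel '[{"dp":[-0.005,-0.002,0.01],"dr":[0,0,0],"grip":0.1},{"dp":[-0.005,-0.002,0.02],"dr":[0,0,0],"grip":0.1},{"dp":[-0.005,-0.002,0.03],"dr":[0,0,0],"grip":0.1},{"dp":[-0.005,-0.002,0.04],"dr":[0,0,0],"grip":0.1},{"dp":[-0.005,-0.002,0.05],"dr":[0,0,0],"grip":0.1},{"dp":[-0.005,-0.002,0.05],"dr":[0,0,0],"grip":0.1}]'| grep -E 'pos|force|wid'
for i in 1 2 3; do python3 -m handwheel '[{"dp":[0,0,0.004],"dr":[0,0,0],"grip":0.1},{"dp":[0,0,0.007],"dr":[0,0,0],"grip":0.1},{"dp":[0,0,0.007],"dr":[0,0,0],"grip":0.1}]'| grep -E 'pos|ft'; done
```

```text
position: [0.4661, -0.293, 0.1075]
ft_force: [0.6, 1.0, -2.4]
grip_width: 0.0169
gripper_force: 59.2
position: [0.4663, -0.2932, 0.1059]
ft_force: [0.6, -0.0, -1.5]
position: [0.4663, -0.2931, 0.1038]
ft_force: [0.5, 0.1, -1.3]
position: [0.4665, -0.2933, 0.1028]
ft_force: [-3.5, 3.1, 13.8]
```

Contact at exactly the expected closed height (0.1028). Releasing and rising clear.

```bash
python3 -m handwheel '[{"dp":[0,0,-0.002],"dr":[0,0,0],"grip":0.1},{"dp":[0,0,-0.002],"dr":[0,0,0],"grip":0.6},{"dp":[0,0,-0.002],"dr":[0,0,0],"grip":0.6},{"dp":[0,0,-0.002],"dr":[0,0,0],"grip":0.6},{"dp":[0,0,-0.002],"dr":[0,0,0],"grip":0.6},{"dp":[0,0,-0.002],"dr":[0,0,0],"grip":0.6},{"dp":[0,0,-0.1],"dr":[0,0,0],"grip":0.6},{"dp":[0,0,-0.2],"dr":[0,0,0],"grip":0.6},{"dp":[0,0,-0.4],"dr":[0,0,0],"grip":0.6},{"dp":[0.8,0,-0.4],"dr":[0,0,0],"grip":0.6},{"dp":[0.8,0,-0.4],"dr":[0,0,0],"grip":0.6},{"dp":[0.8,0,-0.4],"dr":[0,0,0],"grip":0.6},{"dp":[0.8,0,-0.4],"dr":[0,0,0],"grip":0.6},{"dp":[0.8,0,-0.4],"dr":[0,0,0],"grip":0.6},{"dp":[0.8,0,-0.4],"dr":[0,0,0],"grip":0.6},{"dp":[0.8,0,-0.4],"dr":[0,0,0],"grip":0.6},{"dp":[0.8,0,-0.4],"dr":[0,0,0],"grip":0.6},{"dp":[0.8,0,-0.4],"dr":[0,0,0],"grip":0.6}]'
python3 - <<'E'
from h import *
a=cv2.cvtColor(get_image("top"),cv2.COLOR_RGB2BGR)[170:320,340:490]; b=cv2.cvtColor(get_image("side"),cv2.COLOR_RGB2BGR)[60:210,300:450]
DIM["lid"]=(.156,.236,.066,.073)
m={"top":gc(cv2.cvtColor(get_image("top"),cv2.COLOR_RGB2BGR),proj("top",[.466,-.291,.07])[0],70,40)}
print(fit("lid",m,(.466,-.291,.149)))
cv2.imwrite("pics/a9.png",cv2.resize(np.hstack([a,b]),None,fx=2.6,fy=2.6,interpolation=cv2.INTER_CUBIC))
E
```

```text
time_s: 29.92
position: [0.4309, -0.0558, 0.2214]
orientation: [0.652, 0.758, -0.001, 0.001]
ft_force: [-0.1, -0.2, -0.1]
grip_width: 0.0516
gripper_force: 0.0
(array([ 0.46686738, -0.29028643,  0.15054987]), np.float64(0.16209106702918108))
```

View pics/a9.png

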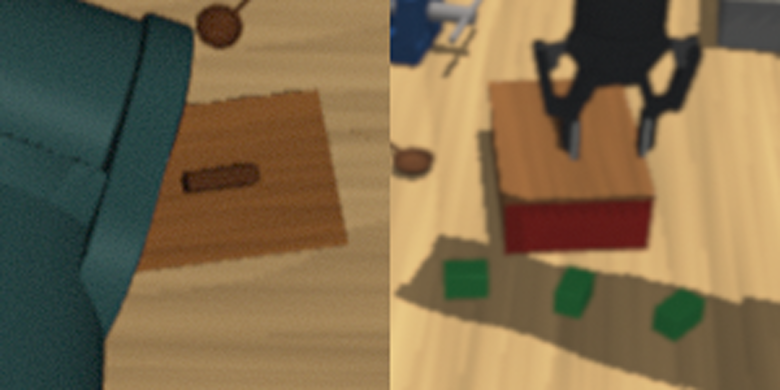

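The lid sits level and flush on the rim, with its front edge at (577,198) directly on the red wall. The fit agrees with the box pose within about 1 mm, and the arm is clear.

```bash
python3 -c "from bench import close_job; print(close_job())"
```

```text
the job is handed in; nothing more can be done
None
```

The kit is packed as asked, the lid is seated flush on the rim, and the job is handed in at about 30 s of the 122 s allowed; the hand-in returned no verdict.

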